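# Lock the spinner rotor with its transport pin

## Task

Lock the rotor of the cream-and-blue tube spinner for carrying: take the red-headed pin out of the blue rack, put it down through the steel guide block on the deck, and use the black knob to spin the rotor until one of its hidden holes comes under the pin, stopping as soon as it drops in. Then push the pin gently fully home, so that its red head sits flush on the guide block, and let go; never force the pin, and leave the tubes, the flask and the dish where they are.

Things in the scene. Friction and masses are not known exactly. Their poses are not given: they have to be found in the camera images.
- machine: Low tube spinner fixed to the bench, 230 x 230 mm, blue base, cream walls, flat deck 70 mm above the bench. Origin: centre of its underside, below the knob's axis; z up; the guide block stands on its +x side. More than 35 N between pin and machine counts as forcing the pin.
- guide_mouth (a point): Centre of the mouth (top face, 86 mm above the bench) of the upright guide hole: 12 mm diameter with a 2 mm chamfer, 24 mm deep, in a bare steel block 36 x 36 x 16 mm standing on the deck, 75 mm from the knob's axis.
- rotor_plate (a point): Fixed point straight below the guide, on the top face of the hidden steel rotor plate (8 mm thick) that turns with the knob. Six 13 mm holes, 60 degrees apart, pass here. The plate's angle is not measured; no hole is here at the start. A released pin in the guide rides on the plate and drops by itself about 14 mm when a hole comes here; that also blocks the rotor.
- catch_top (a point): Top of a stiff friction catch (no spring) hidden below the plate, 40 mm under the guide's mouth. A pin that has dropped through a hole stands on it, and must push it down 8 mm with about 5 N to get home; it stays where it is pushed.
- knob_grip (a point): On the upright axis of the round grippy rubber knob, black (44 mm diameter, 88 to 132 mm above the bench), at the height to grip it. This point belongs to the machine and does not turn. The knob turns the rotor endlessly either way with light friction (0.1 N m) and stays where left; its white dot only shows that it turns. The nearest hole either way is at most 0.9 rad off.
- pin_head (a point): Centre of the red round head (22 mm diameter, 32 mm tall) of the loose 70 g pin; z up along the pin. Steel shank below: 10 mm diameter, 48 mm long, chamfered foot 64 mm below this point. In the guide the head's underside is about 22 mm above the block while the pin rides on the rotor plate, 8 mm above it once dropped in a hole, on the block when home.
- rack: Blue plastic tube rack fixed to the bench, 172 x 52 x 55 mm, origin at the centre of its underside, three upright through holes of 14.5 mm, 60 mm apart along its x axis. The pin hangs in one of them by its head, which rests on the rack's top; the tubes stand in the other two.
- tube_a_mid (a point): Middle of a capped sample tube with a yellow cap, 78 mm tall, 17 mm cap, standing in the rack; leave alone.
- tube_b_mid (a point): Middle of a capped sample tube with a violet cap, 78 mm tall, 17 mm cap, standing in the rack; leave alone.
- flask: White plastic bottle with blue cap, 64 mm diameter, 150 mm tall, standing on the bench; origin at the centre of its underside; leave alone.
- dish: Small steel bowl, 80 mm across, 35 mm tall, on the bench; origin at the centre of its underside; leave alone.
Not all that is in view belongs to the job. There is more than one size of the part that bears pin_head; the job needs the smaller.

How it is judged:
By the outcome, as a careful person would: the job done as asked, in the order asked, and still so for the second after the job is handed in, with the robot touching nothing.
It also fails if it takes over 72 s, if anything falls off the work surface, if the arm or the gripper's body presses on something with over 40 N, if the wrist force passes 120 N, or if a joint passes its speed limit or range.

## Robot

A 6-joint arm with a two-finger parallel gripper is mounted at the origin on the work surface. World frame = base frame: x ahead of the robot, y to its left, z up, the work surface at z = 0. Lengths are in mm, angles in degrees, forces in N, time in s.
With the tool pointing down it reaches from about 325 to 900 mm from the base axis. Payload 6.1 kg.
Tool frame: the origin (TCP) lies at the very end of the fingers, on their centre line; the grasp point (between the pads) lies 19 mm behind it; z points along the fingers, y is the direction in which the jaws open and shut (so a half turn about z gives the same grasp; the last joint's range is limited). The gripper opens to 85 mm and grips with 20 to 120 N. Pads are 22 mm wide; open, the fingers measure 114 mm over their backs; the gripper's body (76 mm by 85 mm) begins 54 mm behind the grasp point. The pads swing forward as they close: fully open they stand 13 mm farther back than shut.
Start: joints at [65.025, 12.628, 87.462, -0, 79.91, -7.225], TCP at [190.541, 595.239, 231.3] pointing down, gripper open.
Joint ranges: [-170.65, 170.65], [-52.31, 119.04], [5.05, 147.46], [-71.25, 251.25], [11.57, 151.72], [-153.62, 153.62]. Speed limits (degrees/s): [147.25, 147.25, 172.46, 180, 180, 180].

## Interface

Orientations are given as [roll, pitch, yaw] about the fixed x, y, z axes, in that order (R = Rz(yaw) Ry(pitch) Rx(roll)).
In Python, from workcell import monitor, get_image, hand_in gives the robot as it stands.
- The arm moves only by the tool apply_moves, never from a script. Its argument "increments" is a list of rows, each a list of 5 numbers: the shift along the tool's x, y, z in units of 40 cm (1.0 is 40 cm), then the turn about the tool's z in units of pi rad (1.0 is pi rad), then the opening in per cent of the stroke, from 0 (shut) to 100 (fully open). A call has 1 to 12 rows; each row shifts and turns the commanded pose from where the row before left it, along the tool's axes as they then stand; what a row does not reach is not made up. A row lasts 1/12 s, in which the tool goes at most 41.7 mm and 7.16 degrees, less where a joint would pass 70% of its speed; a pose out of reach is approached as far as the arm can. A call with a number of a shift or a turn outside -1 to 1 is refused whole. A call with a gripper value outside its range is refused whole. The fingers move at their own pace and stop on an object; the grip force is fixed at half the most. Time passes only in rows, so rows that do not move let the fingers close. It gives the time, the measured TCP pose, the force and the opening at its end, in the units of the state.
- monitor.observe(): the state, without advancing time (a new reading comes with each control period).
- get_image(name): name is "scene" or "top" or "wrist"; returns a dict with "img" (480x640x3 uint8, red, green, blue), "fx", "fy", "cx", "cy" (pixels), "dist" ([k1, k2, p1, p2, k3] as OpenCV has them; the pictures are not rectified), "xyz" and "rotation" of the camera in the world. Camera axes: x right, y down, z forward; pixel columns grow to the right and rows downward; lengths in mm; the calibration is good to about 2 mm. A picture is of the moment at which its call begins. There is no depth.
- hand_in(): hands the job in, once; it reports no verdict.
The state is a dict: "time": time; "joint_positions": joint angles; "dq": joint speeds; "joint_efforts": joint torques, N m; "ee_pos": TCP position; "eef_rot": TCP orientation; "wrist_force": force on the tool from outside, world axes, zero at the start; "torque": the same for the moment, N m; "grip_width": finger opening in mm.
Only numpy, scipy, OpenCV 4.12 (cv2) and the standard library are available. Lean on these libraries where they do the work, as an engineer would, in place of code of your own. Each camera call takes 0.05 s, during which the arm holds its last target.

## Working session

There is one attempt and no reset: what is moved stays moved. The work goes in short steps, Python scripts to look and compute and a tool call to move; the robot and the scene stay as the last step left them, time stands still between calls to the robot, and variables do not carry over. Pictures are saved under pics/ and viewed, and the job is handed in when it is done.

Besides the shell and the picture viewer there is one more tool, called after ">>>" as name([rows], argument=value, ...), one row to a line, values as JSON. apply_moves: Moves the arm, as the interface text tells. Its arguments: {"type":"object","properties":{"increments":{"type":"array","items":{"type":"array","items":{"type":"number"}}}},"required":["increments"]}

```bash
mkdir -p pics; ls; python3 - <<'E'
from workcell import monitor,get_image
import cv2,numpy as np
print(monitor.observe())
for n in("scene","top","wrist"):
    d=get_image(n); cv2.imwrite(f"pics/{n}0.png",d["img"][:,:,::-1]); np.savez(f"{n}0.npz",**d)
    print(n,{k:np.round(np.array(v),3).tolist() for k,v in d.items() if k!="img"})
E
```

```text
pics
{'time': 0.0, 'joint_positions': array([ 6.50248081e+01,  1.26750550e+01,  8.75243907e+01,  4.36233939e-04,
        7.99101043e+01, -7.22714632e+00]), 'dq': array([-0.00018635,  0.05296129, -0.01323105, -0.00217054, -0.04617767,
       -0.11154816]), 'joint_efforts': array([-2.90622875e-04, -4.96913338e+01, -3.89393771e+01, -1.94612799e-04,
        1.09488505e-02, -4.87336865e-05]), 'ee_pos': array([190.29178624, 594.7060347 , 230.21394945]), 'eef_rot': array([-1.79891374e+02, -1.42076796e-02,  1.62251864e+02]), 'wrist_force': array([ 0.65731803,  0.50445086, -0.17177098]), 'torque': array([ 0.00260207,  0.02561258, -0.02415949]), 'grip_width': 85.64497455690994}
scene {'fx': 492.634, 'fy': 492.634, 'cx': 318.732, 'cy': 243.727, 'dist': [-0.003, 0.0, 0.0, 0.0, 0.0], 'xyz': [943.435, 229.293, 894.412], 'rotation': [-148.914, 0.731, 126.827]}
top {'fx': 490.69, 'fy': 490.69, 'cx': 325.527, 'cy': 241.381, 'dist': [-0.064, 0.0, 0.0, 0.0, 0.0], 'xyz': [461.744, -60.038, 1035.035], 'rotation': [-174.567, 0.094, -89.702]}
wrist {'fx': 352.704, 'fy': 352.704, 'cx': 316.433, 'cy': 238.882, 'dist': [-0.049, 0.0, 0.0, 0.0, 0.0], 'xyz': [118.186, 618.542, 373.809], 'rotation': [162.45, 0.126, 72.225]}
```

View pics/scene0.png

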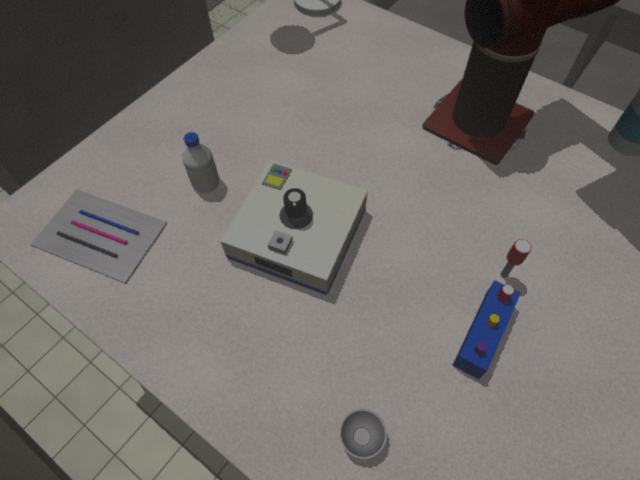

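View pics/top0.png

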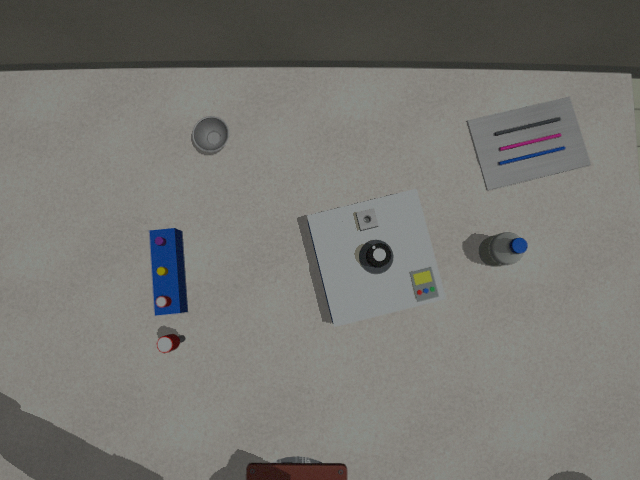

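View pics/wrist0.png

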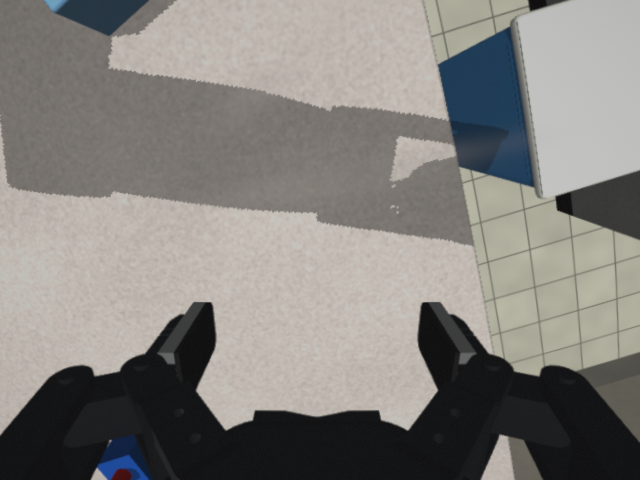

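```bash
cat > h.py <<'E'
import numpy as np,cv2
from scipy.spatial.transform import Rotation as R
def load(f): return dict(np.load(f))
def ray(d,uv):
    K=np.array([[d["fx"],0,d["cx"]],[0,d["fy"],d["cy"]],[0,0,1]],float)
    n=cv2.undistortPoints(np.array([[uv]],float),K,np.array(d["dist"],float))[0,0]
    v=R.from_euler("xyz",d["rotation"],degrees=True).as_matrix()@np.array([n[0],n[1],1])
    return np.array(d["xyz"],float),v
def plane(d,uv,z):
    o,v=ray(d,uv); return o+v*(z-o[2])/v[2]
def tri(d1,u1,d2,u2):
    o1,v1=ray(d1,u1);o2,v2=ray(d2,u2)
    s=np.linalg.lstsq(np.c_[v1,-v2],o2-o1,rcond=None)[0]
    a,b=o1+s[0]*v1,o2+s[1]*v2
    return (a+b)/2,np.linalg.norm(a-b)
def proj(d,p):
    K=np.array([[d["fx"],0,d["cx"]],[0,d["fy"],d["cy"]],[0,0,1]],float)
    Rm=R.from_euler("xyz",d["rotation"],degrees=True).as_matrix()
    rv=cv2.Rodrigues(Rm.T)[0]; t=-Rm.T@np.array(d["xyz"],float)
    return cv2.projectPoints(np.array([p],float),rv,t,K,np.array(d["dist"],float))[0].reshape(-1,2)[0]
def crop(d,x,y,w,h,f,name):
    c=d["img"][y:y+h,x:x+w,::-1]; cv2.imwrite(name,cv2.resize(c,None,fx=f,fy=f,interpolation=cv2.INTER_CUBIC))
E
python3 - <<'E'
from h import *
t=load("top0.npz");s=load("scene0.npz")
crop(t,300,185,150,150,4,"pics/c1.png")
crop(t,130,220,80,140,4,"pics/c2.png")
crop(s,215,155,160,145,5,"pics/c3.png")
crop(s,440,225,110,160,3.7,"pics/c4.png")
E
```

```text
(no output)
```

View pics/c1.png

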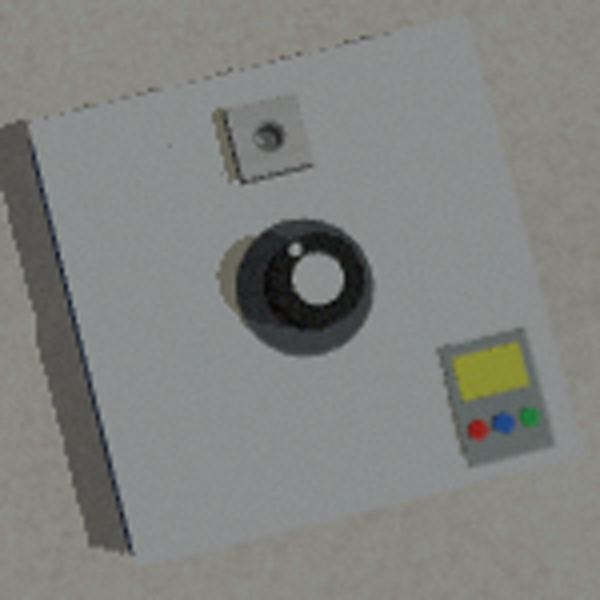

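View pics/c2.png

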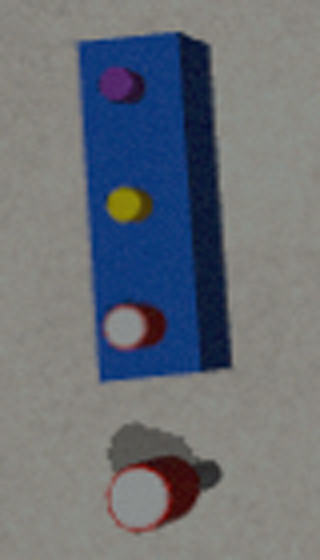

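View pics/c3.png

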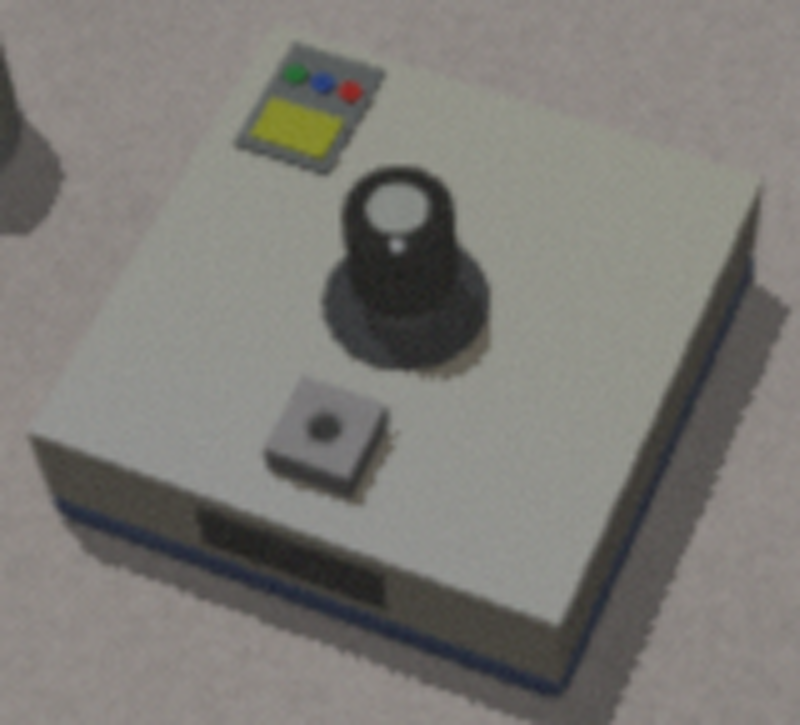

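View pics/c4.png

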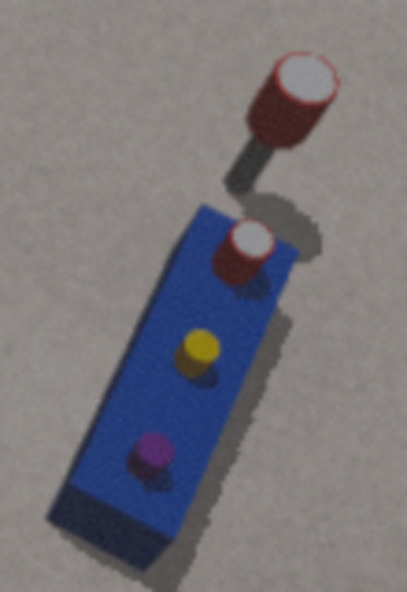

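```bash
python3 - <<'E'
from h import *
t=load("top0.npz");s=load("scene0.npz")
P=lambda c,f,x,y:((c[0]+.5)/f-.5+x,(c[1]+.5)/f-.5+y)
T1=lambda c:P(c,4,300,185); T2=lambda c:P(c,4,130,220); S1=lambda c:P(c,5,215,155); S2=lambda c:P(c,3.7,440,225)
for n,a,b,z in [("guide",T1((269,136)),S1((325,428)),86),("knob",T1((318,278)),S1((397,208)),132),("pin",T2((126,327)),S2((252,240)),87),
  ("yel",T2((125,204)),S2((201,345)),None),("vio",T2((118,84)),S2((155,447)),None),("big",T2((139,498)),S2((307,78)),None)]:
    p,e=tri(t,a,s,b); print(n,p.round(1),round(e,1), z and (plane(t,a,z).round(1),plane(s,b,z).round(1)))
# deck corners
for c in [(28,120),(467,18),(578,445),(134,556)]: print("deck",plane(t,T1(c),70).round(1))
for c in [(222,108),(300,95),(313,165),(241,183)]: print("blk",plane(t,T1(c),86).round(1))
for c in [(78,42),(181,33),(203,371),(100,381)]: print("rack",plane(t,T2(c),55).round(1))
E
```

```text
guide [ 597.1 -138.2   83.6] 1.1 (array([ 597. , -138.5,   86. ]), array([ 597.8, -136.6,   86. ]))
knob [ 524.2 -156.7  131.7] 1.0 (array([ 524.5, -157.1,  132. ]), array([ 524.2, -156.2,  132. ]))
pin [433.3 261.1  84. ] 1.2 (array([433.7, 259.5,  87. ]), array([434.8, 261.5,  87. ]))
yel [493.3 266.5  75.4] 1.0 None
vio [552.5 272.1  75.9] 1.5 None
big [354.8 242.5 114.2] 1.3 None
deck [606.7 -20.1  70. ]
deck [ 659.5 -239.2   70. ]
deck [ 447.2 -291.3   70. ]
deck [392.7 -73.6  70. ]
blk [ 610.7 -115.6   86. ]
blk [ 617.4 -153.7   86. ]
blk [ 582.9 -159.9   86. ]
blk [ 573.9 -124.8   86. ]
rack [576.1 300.1  55. ]
rack [580.9 247.3  55. ]
rack [411.3 230.7  55. ]
rack [405.7 282.7  55. ]
```

>>> apply_moves([
  [-0.0696,-0.0509,0,0,100],
  [-0.0696,-0.0509,0,0,100],
  [-0.0696,-0.0509,0,0,100],
  [-0.0696,-0.0509,0,0,100],
  [-0.0696,-0.0509,0,0,100],
  [-0.0696,-0.0509,0,0,100],
  [-0.0696,-0.0509,0,0,100],
  [-0.0696,-0.0509,0,0,100],
  [-0.0696,-0.0509,0,0,100],
  [-0.0696,-0.0509,0,0,100],
  [-0.0696,-0.0509,0,0,100],
  [-0.0696,-0.0509,0,0,100],
])

```text
time: 1.15
ee_pos: [434.8, 259.1, 231.2]
eef_rot: [-180.0, -0.0, 162.3]
wrist_force: [0.9, -0.0, -0.5]
grip_width: 85.5
```

>>> apply_moves([
  [0,0,0,0.0363,100],
  [0,0,0,0.0363,100],
  [0,0,0,0.0363,100],
  [0,0,0,0.0363,100],
  [0,0,0,0.0363,100],
  [0,0,0,0.0363,100],
  [0,0,0,0.0363,100],
  [0,0,0,0.0363,100],
  [0,0,0,0.0363,100],
  [0,0,0,0.0363,100],
  [0,0,0,0.0363,100],
  [0,0,0,0.0363,100],
])

```text
time: 2.15
ee_pos: [434.0, 260.6, 231.0]
eef_rot: [-180.0, 0.0, 83.5]
wrist_force: [-1.2, -0.5, 0.5]
grip_width: 85.3
```

>>> apply_moves([
  [0,0,0,0.0363,100],
  [0,0,0,0.0363,100],
  [0,0,0,0.0363,100],
  [0,0,0,0.0363,100],
  [0,0,0,0.0363,100],
  [0,0,0,0.0363,100],
  [0,0,0,0.0363,100],
  [0,0,0,0.0363,100],
  [0,0,0,0.0363,100],
  [0,0,0,0.0363,100],
  [0,0,0,0.0363,100],
  [0,0,0,0.0363,100],
  [0,0,0,0,100],
])

```text
validation failed for argument at $.in...
```

>>> apply_moves([
  [0,0,0,0.0363,100],
  [0,0,0,0.0363,100],
  [0,0,0,0.0363,100],
  [0,0,0,0.0363,100],
  [0,0,0,0.0363,100],
  [0,0,0,0.0363,100],
  [0,0,0,0.0363,100],
  [0,0,0,0.0363,100],
  [0,0,0,0.0363,100],
  [0,0,0,0.0363,100],
  [0,0,0,0.0363,100],
  [0,0,0,0.0363,100],
])

```text
time: 3.15
ee_pos: [434.0, 260.6, 231.0]
eef_rot: [180.0, 0.0, 5.1]
wrist_force: [0.6, -1.0, -0.3]
grip_width: 85.1
```

```bash
cat > snap.py <<'E'
import sys
from workcell import monitor,get_image
import cv2,numpy as np
k=sys.argv[1]
for n in sys.argv[2:]:
    d=get_image(n); cv2.imwrite(f"pics/{n}{k}.png",d["img"][:,:,::-1]); np.savez(f"{n}{k}.npz",**d)
o=monitor.observe()
print({a:np.round(o[a],2).tolist() for a in("time","ee_pos","eef_rot","wrist_force","torque","grip_width","joint_positions")})
E
python3 snap.py 1 wrist
```

```text
{'time': 3.2, 'ee_pos': [434.0, 260.61, 230.97], 'eef_rot': [179.99, 0.03, 4.73], 'wrist_force': [0.1, 0.27, -0.09], 'torque': [0.04, 0.04, -0.01], 'grip_width': 85.63, 'joint_positions': [22.05, -3.77, 104.88, 0.0, 78.93, 107.32]}
```

View pics/wrist1.png

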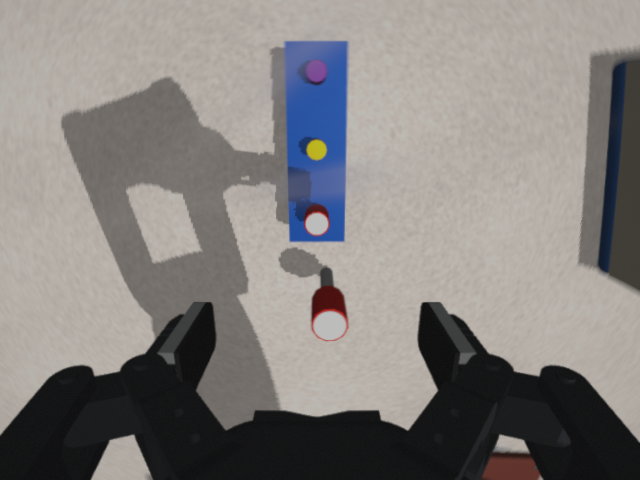

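```bash
python3 - <<'E'
from h import *
w=load("wrist1.npz");t=load("top0.npz");s=load("scene0.npz")
print(w["xyz"],w["rotation"])
img=w["img"].astype(int)
m=((img.min(2)>170)).astype(np.uint8); m[:200]=0;m[245:]=0;m[:,295:340]=m[:,295:340];m[:,:300]=0;m[:,335:]=0
M=cv2.moments(m,True);c=(M["m10"]/M["m00"],M["m01"]/M["m00"]);print(c,M["m00"])
print("pin",plane(w,c,87))
P=lambda c,f,x,y:((c[0]+.5)/f-.5+x,(c[1]+.5)/f-.5+y)
for d,u in((t,P((126,327),4,130,220)),(s,P((252,240),3.7,440,225))): print(tri(w,c,d,u))
print("proj TCP", proj(w,[434,260.6,231]),proj(w,[434,260.6,87]))
for u in((316,71),(316,149)): print(plane(w,u,76))
print("big",plane(w,(330,325),114))
for u in((285,41),(348,41),(290,241),(344.5,241)): print(plane(w,u,55))
E
```

```text
[511.29627942 267.65902641 374.43043714] [ 1.62596521e+02 -7.48230373e-02 -8.49137264e+01]
(317.16129032258067, 225.18817204301075) 372.0
pin [433.7058745  259.75884978  87.        ]
(array([433.61408551, 259.72399159,  86.52733762]), np.float64(0.082062187086259))
(array([433.36174311, 260.63256475,  85.01088008]), np.float64(1.8904796099324328))
proj TCP [316.4131888  307.41890324] [316.19920284 224.76772394]
[554.69981357 271.46942363  76.        ]
[495.39573913 266.21021199  76.        ]
big [355.44562465 241.99418759 114.        ]
[578.40279992 299.0428097   55.        ]
[582.99008043 247.67542508  55.        ]
[407.28143162 283.22085601  55.        ]
[411.85566792 231.58325281  55.        ]
```

>>> apply_moves([
  [0,0.002,0.055,0,100],
  [0,0,0.055,0,100],
  [0,0,0.055,0,100],
  [0,0,0.055,0,100],
  [0,0,0.055,0,100],
  [0,0,0.055,0,100],
  [0,0,0.055,0,100],
  [0,0,0.0142,0,100],
  [0,0,0.0142,0,100],
  [0,0,0.0142,0,100],
  [0,0,0,0,100],
])

```text
time: 4.12
ee_pos: [434.4, 260.0, 60.2]
eef_rot: [180.0, 0.0, 5.5]
wrist_force: [0.6, 0.3, 1.1]
grip_width: 85.5
```

>>> apply_moves([
  [0,0,0,0,10],
  [0,0,0,0,10],
  [0,0,0,0,10],
  [0,0,0,0,10],
  [0,0,0,0,10],
  [0,0,0,0,10],
  [0,0,0,0,10],
  [0,0,0,0,10],
])

```text
time: 4.78
ee_pos: [434.7, 260.1, 60.9]
eef_rot: [-180.0, -0.0, 5.4]
wrist_force: [-1.4, -1.0, 5.6]
grip_width: 20.4
```

>>> apply_moves([
  [0,0,0,0,10],
  [0,0,0,0,10],
  [0,0,0,0,10],
])

```text
time: 5.03
ee_pos: [434.7, 260.1, 60.9]
eef_rot: [-180.0, -0.0, 5.4]
wrist_force: [-1.3, -0.2, 6.0]
grip_width: 19.9
```

```bash
python3 snap.py 2 wrist
```

```text
{'time': 5.08, 'ee_pos': [434.71, 260.09, 60.9], 'eef_rot': [-179.99, -0.05, 5.44], 'wrist_force': [-1.08, -1.56, 5.9], 'torque': [-0.05, 0.18, 0.0], 'grip_width': 19.99, 'joint_positions': [21.97, 7.76, 112.87, -0.0, 59.32, 106.53]}
```

View pics/wrist2.png

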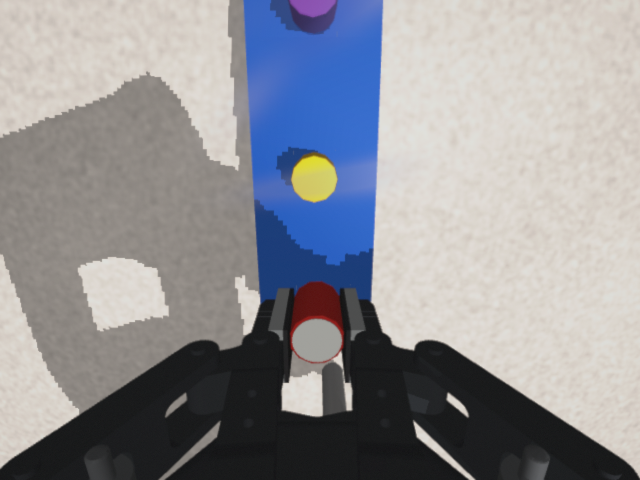

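>>> apply_moves([
  [0,0,-0.01,0,10],
  [0,0,-0.03,0,10],
  [0,0,-0.045,0,10],
  [0,0,-0.05,0,10],
  [0,0,-0.05,0,10],
  [0,0,-0.05,0,10],
  [0,0,-0.05,0,10],
  [0,0,-0.05,0,10],
  [0,0,-0.05,0,10],
  [0,0,-0.03,0,10],
  [0,0,-0.01,0,10],
  [0,0,0,0,10],
])

```text
time: 6.08
ee_pos: [434.8, 260.1, 231.5]
eef_rot: [-180.0, -0.1, 5.4]
wrist_force: [-0.4, -0.3, -0.9]
grip_width: 20.1
```

>>> apply_moves([
  [0.013,0.043,0,0,10],
  [0.026,0.0857,0,0,10],
  [0.026,0.0857,0,0,10],
  [0.026,0.0857,0,0,10],
  [0.026,0.0857,0,0,10],
  [0.026,0.0857,0,0,10],
  [0.026,0.0857,0,0,10],
  [0.026,0.0857,0,0,10],
  [0.026,0.0857,0,0,10],
  [0.026,0.0857,0,0,10],
  [0.026,0.0857,0,0,10],
  [0.026,0.0857,0,0,10],
])

```text
time: 7.08
ee_pos: [590.1, -122.8, 228.0]
eef_rot: [-179.9, 0.2, 5.4]
wrist_force: [1.0, 0.9, -0.5]
grip_width: 20.3
```

>>> apply_moves([
  [0.013,0.043,0,0,10],
  [0,0,0,-0.026,10],
  [0,0,0,-0.026,10],
  [0,0,0,0,10],
  [0,0,0,0,10],
])

```text
time: 7.5
ee_pos: [596.7, -137.7, 228.4]
eef_rot: [-179.9, 0.1, 14.6]
wrist_force: [-0.0, 0.6, -0.9]
grip_width: 19.9
```

```bash
python3 snap.py 3 wrist top scene
```

```text
{'time': 7.65, 'ee_pos': [597.21, -137.45, 229.65], 'eef_rot': [-179.97, 0.05, 14.73], 'wrist_force': [0.25, -0.59, -0.92], 'torque': [-0.0, 0.02, -0.02], 'grip_width': 19.9, 'joint_positions': [-20.33, 11.09, 89.43, -0.0, 79.54, 54.94]}
```

View pics/wrist3.png

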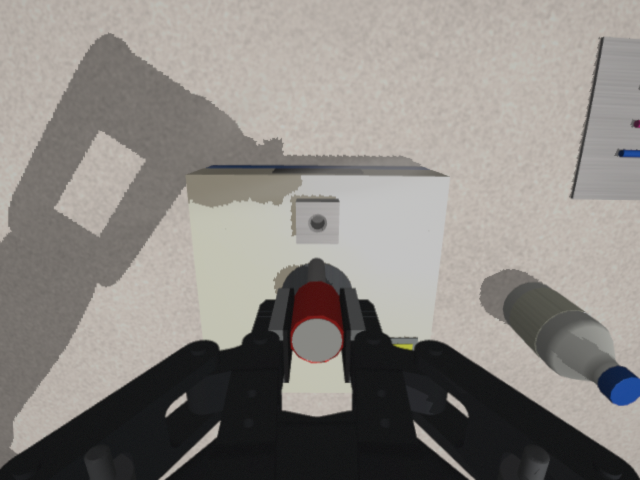

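View pics/scene3.png

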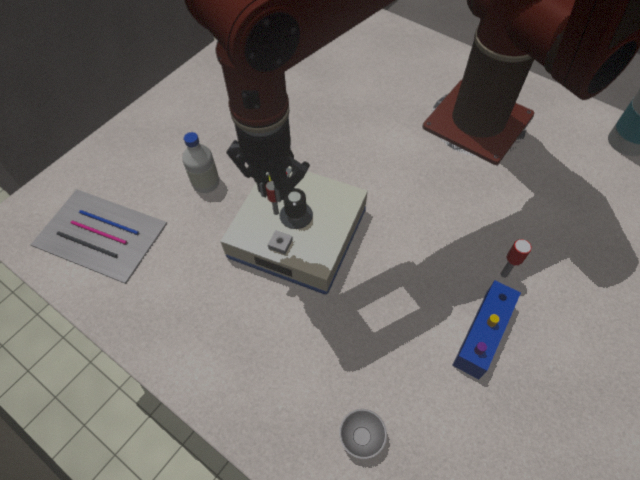

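View pics/top3.png

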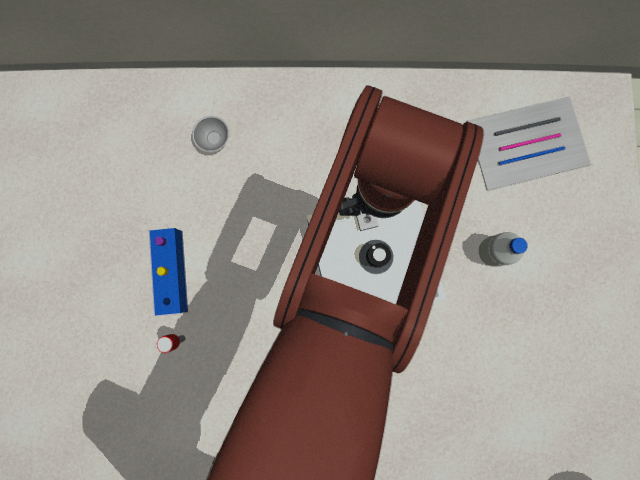

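```bash
python3 - <<'E'
from h import *
w=load("wrist3.npz")
print(w["xyz"],w["rotation"])
crop(w,260,180,120,190,3.1,"pics/c5.png")
E
```

```text
[ 672.1197126  -118.27666428  371.75762162] [ 1.62483242e+02  1.79497054e-02 -7.53770074e+01]
```

View pics/c5.png

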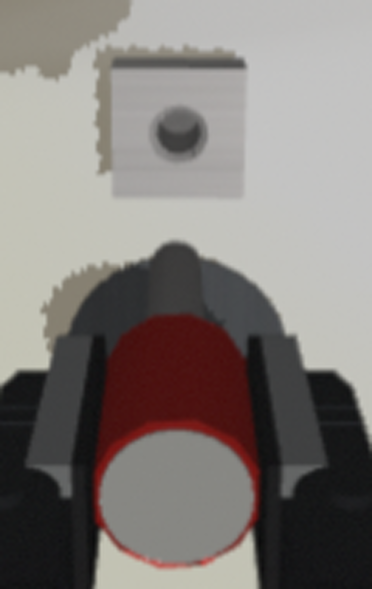

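```bash
python3 - <<'E'
from h import *
w=load("wrist3.npz")
P=lambda c:((c[0]+.5)/3.1-.5+260,(c[1]+.5)/3.1-.5+180)
zt=229.65
a=np.radians(14.7); ax=np.array([np.cos(a),np.sin(a)]); ay=np.array([np.sin(a),-np.cos(a)])
tcp=np.array([597.21,-137.45])
def sh(n,p): print(n,p.round(1),"rel tool x,y",((p[:2]-tcp)@ax).round(2),((p[:2]-tcp)@ay).round(2))
sh("mouth",plane(w,P((179,133)),86)); sh("blk",plane(w,P((178.5,132)),86))
sh("headtop",plane(w,P((177,495)),zt+26))
sh("foot front rim",plane(w,P((177,241)),zt-53.9))
sh("head front under",plane(w,P((177,315)),zt-5.9))
E
```

```text
mouth [ 598.9 -138.1   86. ] rel tool x,y 1.46 1.08
blk [ 599.1 -137.9   86. ] rel tool x,y 1.74 0.95
headtop [ 597.8 -137.7  255.7] rel tool x,y 0.54 0.45
foot front rim [ 601.2 -136.9  175.8] rel tool x,y 3.95 0.5
head front under [ 607.3 -135.3  223.8] rel tool x,y 10.26 0.48
```

>>> apply_moves([
  [0.0025,0.0013,0.01,0,10],
  [0,0,0.03,0,10],
  [0,0,0.04,0,10],
  [0,0,0.04,0,10],
  [0,0,0.04,0,10],
  [0,0,0.03,0,10],
  [0,0,0.01,0,10],
  [0,0,0,0,10],
  [0,0,0,0,10],
])

```text
time: 8.4
ee_pos: [598.8, -138.1, 150.4]
eef_rot: [180.0, -0.0, 14.8]
wrist_force: [0.7, 0.1, -0.5]
grip_width: 19.7
```

```bash
python3 snap.py 4 wrist scene;python3 - <<'E'
from h import *
crop(load("wrist4.npz"),260,180,120,190,3.1,"pics/c6.png")
crop(load("scene4.npz"),220,150,120,110,6,"pics/c7.png")
E
```

```text
{'time': 8.5, 'ee_pos': [599.4, -138.42, 151.5], 'eef_rot': [179.93, -0.1, 14.79], 'wrist_force': [-0.06, -1.31, -0.16], 'torque': [-0.05, -0.04, -0.03], 'grip_width': 20.01, 'joint_positions': [-20.34, 15.01, 93.47, -0.0, 71.41, 54.87]}
```

View pics/c6.png

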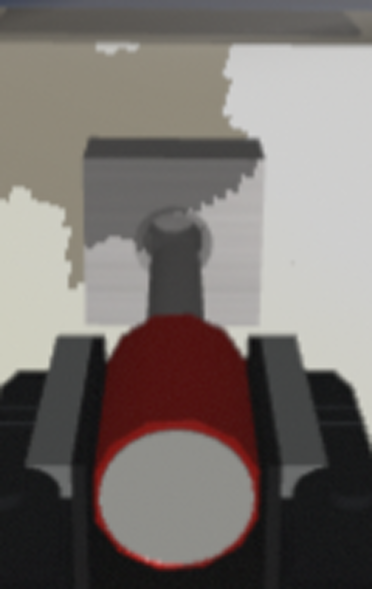

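View pics/c7.png

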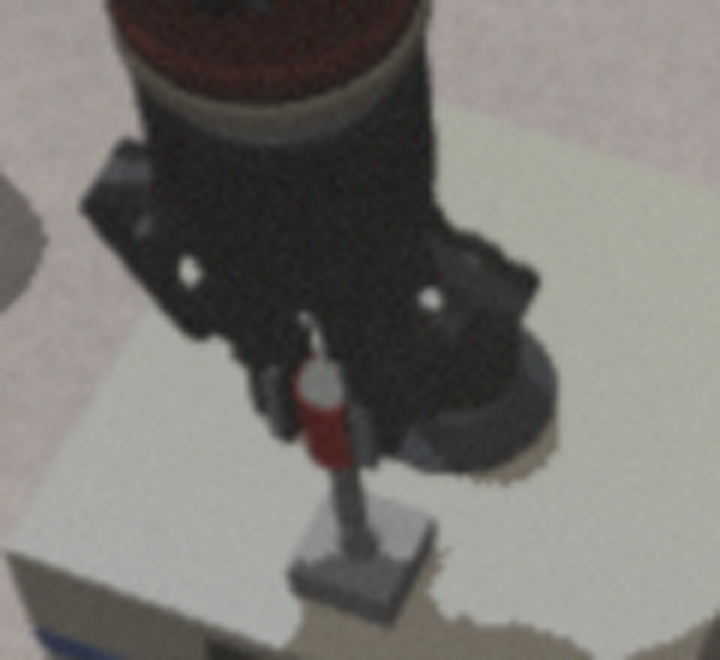

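```bash
python3 - <<'E'
from h import *
w=load("wrist4.npz")
crop(w,290,235,60,60,10,"pics/c8.png")
P=lambda c:((c[0]+.5)/3.1-.5+260,(c[1]+.5)/3.1-.5+180)
zt=150.9
a=np.radians(14.7); ax=np.array([np.cos(a),np.sin(a)]); ay=np.array([np.sin(a),-np.cos(a)])
tcp=np.array([599.,-138.2])
def sh(n,p): print(n,p.round(1),"rel tool x,y",((p[:2]-tcp)@ax).round(2),((p[:2]-tcp)@ay).round(2))
sh("mouth",plane(w,P((173.5,241)),86)); sh("blk",plane(w,P(((84+264+86+261)/4,(157+325)/2)),86))
sh("blk far/near",plane(w,P((174,157)),86));sh("blk near",plane(w,P((174,325)),86))
sh("headtop",plane(w,P((177,495)),zt+26))
sh("foot front rim",plane(w,P((177,224)),zt-53.9))
sh("head front under",plane(w,P((177,315)),zt-5.9))
E
```

```text
mouth [ 599.  -137.9   86. ] rel tool x,y 0.06 -0.32
blk [ 599.  -137.9   86. ] rel tool x,y 0.06 -0.27
blk far/near [ 616.1 -133.5   86. ] rel tool x,y 17.76 -0.23
blk near [ 581.  -142.7   86. ] rel tool x,y -18.54 -0.21
headtop [ 599.4 -138.3  176.9] rel tool x,y 0.35 0.18
foot front rim [ 606.4 -136.6   97. ] rel tool x,y 7.61 0.35
head front under [ 609.  -135.8  145. ] rel tool x,y 10.28 0.23
```

View pics/c8.png

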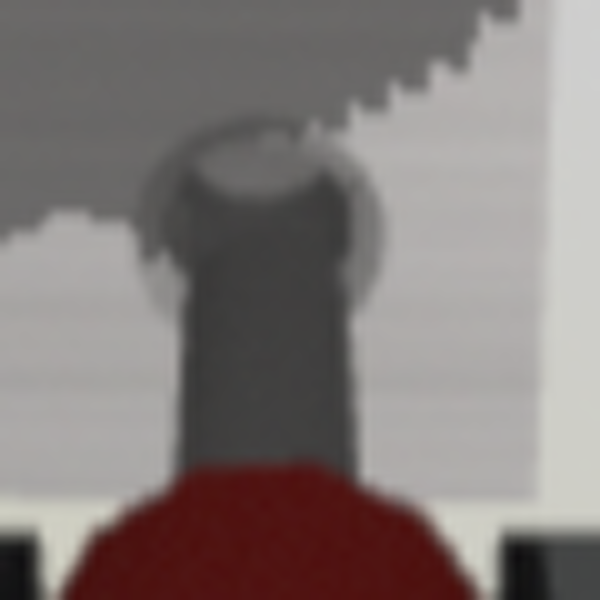

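>>> apply_moves([
  [0,-0.0013,0.005,0,10],
  [0,0,0.006,0,10],
  [0,0,0.006,0,10],
  [0,0,0.006,0,10],
  [0,0,0.006,0,10],
  [0,0,0.006,0,10],
  [0,0,0.006,0,10],
  [0,0,0.004,0,10],
  [0,0,0,0,10],
])

```text
time: 9.25
ee_pos: [598.2, -137.5, 131.6]
eef_rot: [-180.0, 0.0, 14.8]
wrist_force: [-0.1, 0.7, -0.6]
grip_width: 19.8
```

```bash
python3 snap.py 5 wrist;python3 - <<'E'
from h import *
crop(load("wrist5.npz"),260,180,120,190,3.1,"pics/c9.png")
E
```

```text
{'time': 9.3, 'ee_pos': [598.3, -137.58, 131.91], 'eef_rot': [-179.98, 0.03, 14.8], 'wrist_force': [0.14, -0.06, -0.34], 'torque': [0.01, 0.01, 0.01], 'grip_width': 20.24, 'joint_positions': [-20.31, 16.12, 94.36, -0.0, 69.55, 54.9]}
```

View pics/c9.png

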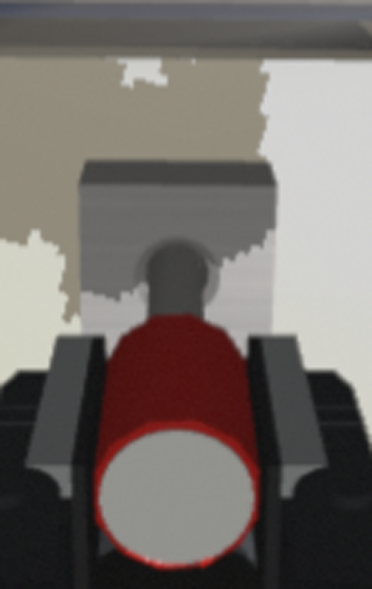

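>>> apply_moves([
  [0,0,0.005,0,10],
  [0,0,0.006,0,10],
  [0,0,0.006,0,10],
  [0,0,0.006,0,10],
  [0,0,0.005,0,10],
  [0,0,0.004,0,10],
  [0,0,0.003,0,10],
  [0,0,0,0,10],
])

```text
time: 9.97
ee_pos: [598.3, -137.6, 117.9]
eef_rot: [-180.0, 0.0, 14.8]
wrist_force: [0.5, 0.6, 0.2]
grip_width: 20.4
```

>>> apply_moves([
  [0,0,0,0,60],
  [0,0,0,0,60],
  [0,0,0,0,60],
  [0,0,0,0,60],
  [0,0,0,0,80],
])

```text
time: 10.38
ee_pos: [598.6, -137.7, 118.4]
eef_rot: [180.0, -0.0, 14.8]
wrist_force: [-0.7, 0.5, -0.2]
grip_width: 62.2
```

```bash
python3 snap.py 6 wrist;python3 - <<'E'
from h import *
crop(load("wrist6.npz"),240,180,160,190,3.1,"pics/c10.png")
E
```

```text
{'time': 10.43, 'ee_pos': [598.55, -137.69, 118.4], 'eef_rot': [179.99, -0.01, 14.79], 'wrist_force': [0.57, 1.09, 0.16], 'torque': [0.03, -0.03, -0.02], 'grip_width': 67.68, 'joint_positions': [-20.31, 16.98, 94.87, 0.0, 68.14, 54.9]}
```

View pics/c10.png

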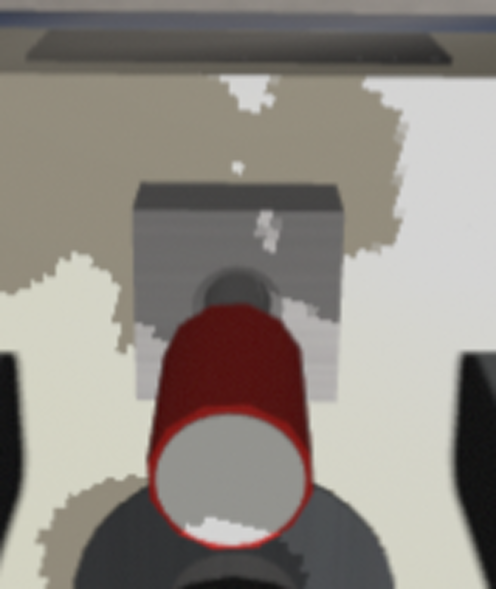

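>>> apply_moves([
  [0,0,-0.01,0,100],
  [0,0,-0.03,0,100],
  [0,0,-0.05,0,100],
  [0,0,-0.05,0,100],
  [0,0,-0.02,0,100],
  [-0.03,0,0,0,100],
  [-0.05,0,0,0,100],
  [-0.06,-0.001,0,0,100],
  [-0.04,0,0,0,100],
  [-0.0088,0,0,0,100],
  [0,0,0,0,100],
])

```text
time: 11.35
ee_pos: [525.0, -156.9, 182.8]
eef_rot: [180.0, -0.0, 14.7]
wrist_force: [0.5, -0.3, 0.6]
grip_width: 85.1
```

```bash
python3 snap.py 7 wrist scene
```

```text
{'time': 11.45, 'ee_pos': [526.17, -156.66, 182.87], 'eef_rot': [179.96, -0.08, 14.78], 'wrist_force': [0.03, -0.11, -0.04], 'torque': [-0.03, 0.03, 0.02], 'grip_width': 85.34, 'joint_positions': [-24.82, 4.47, 101.9, 0.02, 73.54, 50.4]}
```

View pics/wrist7.png

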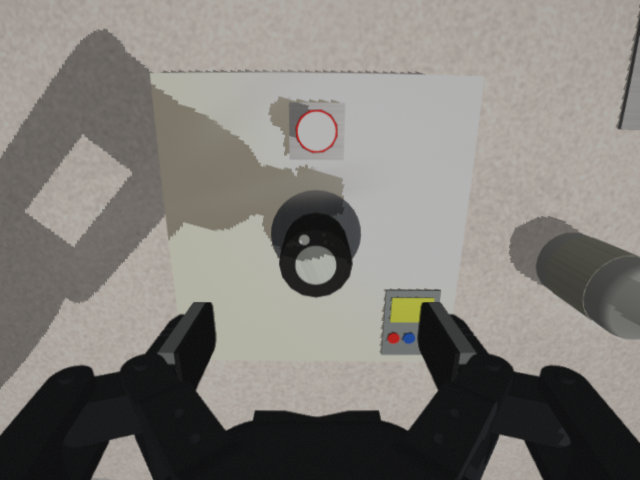

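View pics/scene7.png

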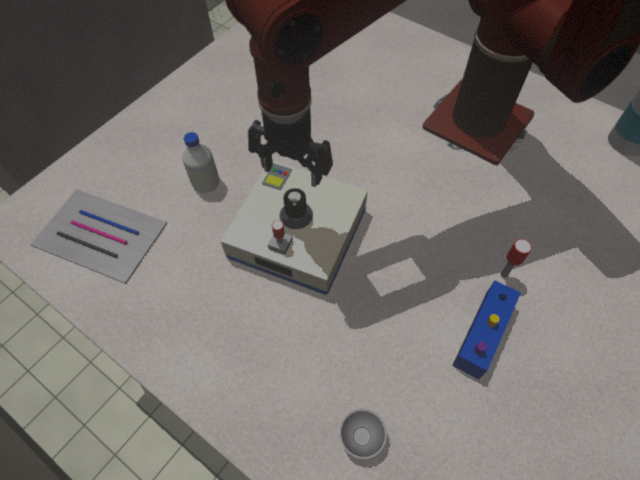

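```bash
python3 - <<'E'
from h import *
w=load("wrist7.npz")
a=np.radians(14.75); ax=np.array([np.cos(a),np.sin(a)]); ay=np.array([np.sin(a),-np.cos(a)])
tcp=np.array([525.8,-156.7])
def sh(n,p): print(n,p.round(1),"rel tool x,y",((p[:2]-tcp)@ax).round(2),((p[:2]-tcp)@ay).round(2))
sh("cap",plane(w,(316,265),132));sh("outer",plane(w,(316,262),132)); sh("pin",plane(w,(316.7,131),140))
E
```

```text
cap [ 525.6 -156.7  132. ] rel tool x,y -0.24 -0.01
outer [ 527.4 -156.3  132. ] rel tool x,y 1.65 -0.01
pin [ 599.2 -137.8  140. ] rel tool x,y 75.78 0.42
```

>>> apply_moves([
  [0,0,0.02,0,100],
  [0,0,0.04,0,100],
  [0,0,0.05,0,100],
  [0,0,0.05,0,100],
  [0,0,0.03,0,100],
  [0,0,0.015,0,100],
  [0,0,0.008,0,100],
  [0,0,0,0,100],
  [0,0,0,0,40],
  [0,0,0,0,40],
  [0,0,0,0,40],
  [0,0,0,0,40],
])

```text
time: 12.45
ee_pos: [525.8, -155.9, 98.6]
eef_rot: [-179.9, -0.1, 14.8]
wrist_force: [1.8, -0.8, 0.7]
grip_width: 42.6
```

>>> apply_moves([
  [0,0,0,0,30],
  [0,0,0,0,30],
  [0,0,0,0,30],
  [0,0,0,0,30],
  [0,0,0,0,30],
])

```text
time: 12.87
ee_pos: [525.8, -156.0, 98.6]
eef_rot: [-180.0, -0.1, 14.8]
wrist_force: [-0.8, 3.7, 7.0]
grip_width: 42.8
```

```bash
python3 snap.py 8 wrist scene
```

```text
{'time': 12.97, 'ee_pos': [525.8, -155.97, 98.57], 'eef_rot': [-179.96, -0.07, 14.78], 'wrist_force': [-1.68, 3.09, 7.26], 'torque': [1.01, 0.45, -0.0], 'grip_width': 42.63, 'joint_positions': [-24.81, 9.98, 105.63, 0.09, 64.36, 50.37]}
```

View pics/wrist8.png

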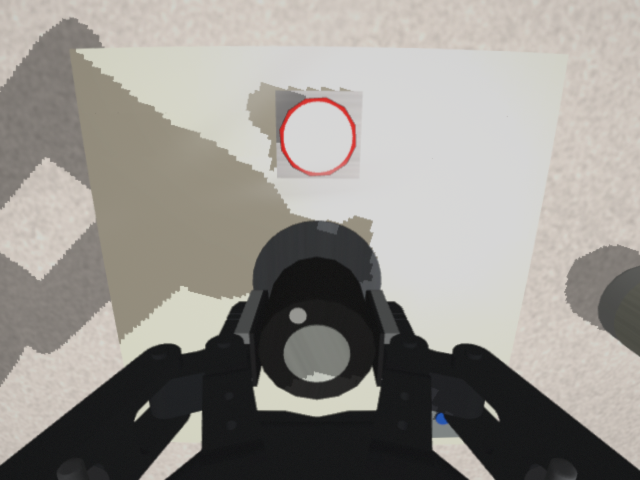

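```bash
cat > m.py <<'E'
from h import *
from workcell import monitor,get_image
d=get_image("wrist");im=d["img"].astype(int)
m=((im[:,:,0]>110)&(im[:,:,1]<80)&(im[:,:,2]<80)).astype(np.uint8); m[330:]=0
cs=cv2.findContours(m,cv2.RETR_EXTERNAL,cv2.CHAIN_APPROX_NONE)[0]
cs=[c for c in cs if cv2.boundingRect(c)[2]>30]
for c in cs: print("head",cv2.minEnclosingCircle(c))
cv2.imwrite("pics/last.png",d["img"][:,:,::-1])
o=monitor.observe();print(round(o["time"],2),o["ee_pos"].round(1),o["eef_rot"].round(2),o["wrist_force"].round(1),o["torque"].round(2),round(o["grip_width"],1))
E
python3 m.py
```

```text
head ((317.42144775390625, 135.60650634765625), 38.98948669433594)
13.02 [ 525.8 -156.    98.6] [-1.7996e+02 -7.0000e-02  1.4780e+01] [-2.2  2.9  6.6] [ 1.02  0.5  -0.01] 42.6
```

>>> apply_moves([
  [0,0,0,-0.005,30],
  [0,0,0,-0.005,30],
  [0,0,0,-0.005,30],
  [0,0,0,-0.005,30],
  [0,0,0,-0.005,30],
  [0,0,0,-0.005,30],
])

```text
time: 13.52
ee_pos: [525.8, -155.9, 98.6]
eef_rot: [-180.0, -0.1, 20.2]
wrist_force: [-2.1, 3.7, 6.7]
grip_width: 42.7
```

```bash
python3 m.py
```

```text
head ((344.282958984375, 136.56976318359375), 38.717933654785156)
13.57 [ 525.8 -155.9   98.6] [-1.7995e+02 -8.0000e-02  2.0280e+01] [-1.9  3.2  7.4] [1.01 0.52 0.08] 42.5
```

>>> apply_moves([
  [0,0,0,-0.005,30],
  [0,0,0,-0.005,30],
  [0,0,0,-0.005,30],
  [0,0,0,-0.005,30],
])

```text
time: 13.9
ee_pos: [525.7, -155.8, 98.5]
eef_rot: [-179.9, -0.1, 23.8]
wrist_force: [-2.9, 3.5, 8.3]
grip_width: 42.8
```

```bash
python3 m.py
```

```text
head ((360.9416198730469, 138.92132568359375), 38.60074996948242)
13.95 [ 525.7 -155.8   98.5] [-1.7995e+02 -7.0000e-02  2.3880e+01] [-2.7  4.2  6.8] [1.06 0.56 0.  ] 42.8
```

>>> apply_moves([
  [0,0,0,-0.005,30],
  [0,0,0,-0.005,30],
  [0,0,0,-0.005,30],
  [0,0,0,-0.005,30],
])

```text
time: 14.28
ee_pos: [525.7, -155.8, 98.6]
eef_rot: [-179.9, -0.1, 27.4]
wrist_force: [-1.7, 3.3, 6.5]
grip_width: 42.4
```

```bash
python3 m.py
```

```text
head ((377.0, 142.0), 38.58766174316406)
14.33 [ 525.7 -155.7   98.6] [-1.7995e+02 -7.0000e-02  2.7480e+01] [-2.1  3.4  8. ] [1.01 0.58 0.04] 42.7
```

>>> apply_moves([
  [0,0,0,-0.005,30],
  [0,0,0,-0.005,30],
  [0,0,0,-0.005,30],
  [0,0,0,-0.005,30],
])

```text
time: 14.67
ee_pos: [525.7, -155.7, 98.6]
eef_rot: [-179.9, -0.1, 31.0]
wrist_force: [-2.9, 5.1, 7.6]
grip_width: 42.7
```

```bash
python3 m.py
```

```text
head ((392.5, 144.5), 37.822052001953125)
14.72 [ 525.7 -155.7   98.6] [-1.7995e+02 -8.0000e-02  3.1080e+01] [-2.7  5.7  7.5] [1.05 0.62 0.08] 42.5
```

>>> apply_moves([
  [0,0,0,-0.005,30],
  [0,0,0,-0.005,30],
  [0,0,0,-0.005,30],
  [0,0,0,-0.005,30],
])

```text
time: 15.05
ee_pos: [525.6, -155.6, 98.6]
eef_rot: [-179.9, -0.1, 34.6]
wrist_force: [-2.8, 4.2, 7.6]
grip_width: 42.4
```

```bash
python3 m.py
```

```text
head ((407.5, 147.5), 37.020362854003906)
15.1 [ 525.7 -155.7   98.6] [-1.7995e+02 -8.0000e-02  3.4680e+01] [-2.9  4.7  7.8] [1.08 0.64 0.05] 42.5
```

>>> apply_moves([
  [0,0,0,-0.005,30],
  [0,0,0,-0.005,30],
  [0,0,0,-0.005,30],
])

```text
time: 15.35
ee_pos: [525.6, -155.6, 98.6]
eef_rot: [-179.9, -0.1, 37.3]
wrist_force: [-2.3, 4.5, 8.4]
grip_width: 42.3
```

```bash
python3 m.py
```

```text
head ((417.0, 147.0), 35.17110824584961)
15.4 [ 525.6 -155.6   98.5] [-1.7994e+02 -8.0000e-02  3.7390e+01] [-2.4  4.8  8.2] [1.05 0.73 0.05] 42.6
```

View pics/last.png

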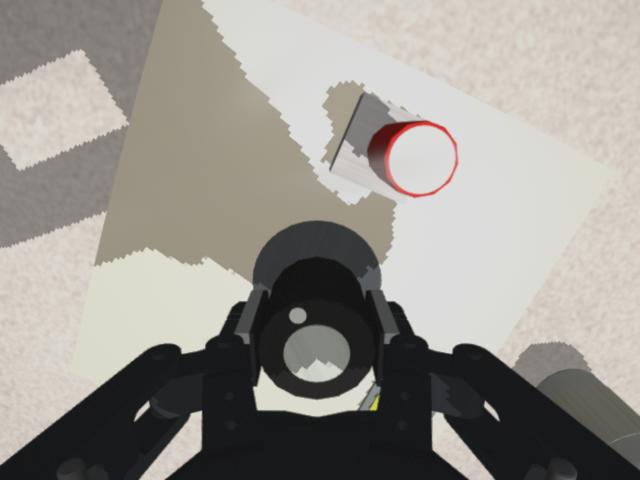

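```bash
cat > m.py <<'E'
from h import *
from workcell import monitor,get_image
d=get_image("wrist");im=d["img"].astype(int)
m=((im[:,:,0]>1.35*im[:,:,1])&(im[:,:,0]>1.35*im[:,:,2])&(im[:,:,0]>130)).astype(np.uint8); m[330:]=0
cs=cv2.findContours(m,cv2.RETR_EXTERNAL,cv2.CHAIN_APPROX_NONE)[0]
cs=[c for c in cs if cv2.boundingRect(c)[2]>30]
g=[598.6,-137.7]
f=lambda z:(proj(d,g+[z]).round(0).tolist(),round(11*d["fx"]/(d["xyz"][2]-z)*1.02,1))
print("expect up",f(140),"down",f(126),"home",f(118))
for c in cs: print("head",cv2.minEnclosingCircle(c))
cv2.imwrite("pics/last.png",d["img"][:,:,::-1])
o=monitor.observe();print(round(o["time"],2),o["ee_pos"].round(1),o["eef_rot"].round(2),o["wrist_force"].round(1),o["torque"].round(2),round(o["grip_width"],1))
E
python3 m.py
```

```text
expect up ([420.0, 160.0], np.float64(38.7)) down ([408.0, 157.0], np.float64(34.1)) home ([402.0, 155.0], np.float64(31.9))
head ((421.0, 159.0), 39.40821838378906)
15.45 [ 525.6 -155.6   98.6] [-1.7995e+02 -8.0000e-02  3.7320e+01] [-2.4  4.9  7.5] [1.13 0.7  0.02] 42.6
```

>>> apply_moves([
  [0,0,0,-0.005,30],
  [0,0,0,-0.005,30],
  [0,0,0,-0.005,30],
  [0,0,0,-0.005,30],
])

```text
time: 15.78
ee_pos: [525.5, -155.5, 98.5]
eef_rot: [-179.9, -0.1, 40.9]
wrist_force: [-3.3, 5.3, 8.5]
grip_width: 42.5
```

```bash
python3 m.py
```

```text
expect up ([434.0, 167.0], np.float64(38.7)) down ([420.0, 163.0], np.float64(34.1)) home ([414.0, 161.0], np.float64(31.9))
head ((435.0, 166.5), 39.32248306274414)
15.83 [ 525.6 -155.6   98.6] [-1.7994e+02 -8.0000e-02  4.0990e+01] [-2.1  4.5  7.9] [1.15 0.72 0.07] 42.7
```

Detector now matches the prediction well; continue.

>>> apply_moves([
  [0,0,0,-0.005,30],
  [0,0,0,-0.005,30],
  [0,0,0,-0.005,30],
  [0,0,0,-0.005,30],
])

```text
time: 16.17
ee_pos: [525.5, -155.5, 98.6]
eef_rot: [-179.9, -0.1, 44.5]
wrist_force: [-3.6, 5.0, 7.8]
grip_width: 42.5
```

```bash
python3 m.py
```

```text
expect up ([447.0, 175.0], np.float64(38.7)) down ([432.0, 170.0], np.float64(34.1)) home ([425.0, 167.0], np.float64(31.9))
head ((448.5, 174.5), 38.91667556762695)
16.22 [ 525.5 -155.5   98.6] [-1.7994e+02 -8.0000e-02  4.4590e+01] [-2.5  5.8  7.5] [1.11 0.81 0.03] 42.9
```

>>> apply_moves([
  [0,0,0,-0.005,30],
  [0,0,0,-0.005,30],
  [0,0,0,-0.005,30],
  [0,0,0,-0.005,30],
])

```text
time: 16.55
ee_pos: [525.4, -155.4, 98.5]
eef_rot: [-179.9, -0.1, 48.1]
wrist_force: [-3.4, 5.8, 8.5]
grip_width: 42.6
```

```bash
python3 m.py
```

```text
expect up ([460.0, 184.0], np.float64(38.7)) down ([443.0, 178.0], np.float64(34.1)) home ([436.0, 175.0], np.float64(31.9))
head ((474.2372131347656, 195.70042419433594), 37.91327667236328)
16.6 [ 525.4 -155.5   98.5] [-1.7993e+02 -8.0000e-02  4.8190e+01] [-3.   5.9  8.5] [1.12 0.8  0.02] 42.7
```

View pics/last.png

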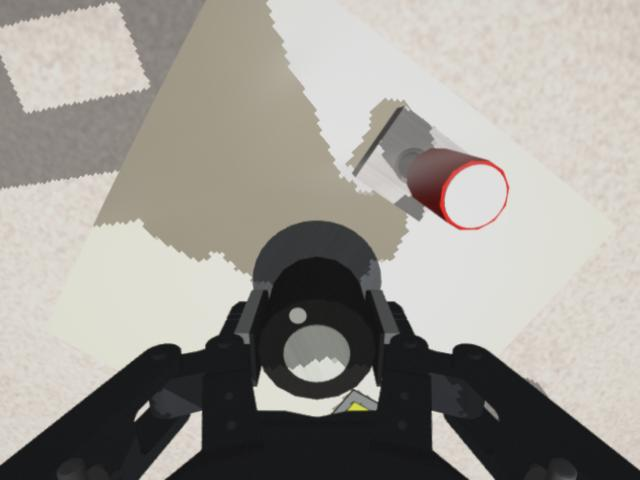

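>>> apply_moves([
  [0,0,0,-0.004,30],
  [0,0,0,-0.004,30],
  [0,0,0,0,30],
])

```text
time: 16.85
ee_pos: [525.4, -155.4, 98.5]
eef_rot: [-179.9, -0.1, 49.6]
wrist_force: [-3.4, 5.8, 9.3]
grip_width: 42.8
```

```bash
python3 m.py
```

```text
expect up ([465.0, 188.0], np.float64(38.7)) down ([448.0, 181.0], np.float64(34.1)) home ([440.0, 178.0], np.float64(31.9))
head ((476.4305419921875, 202.41920471191406), 37.58348846435547)
16.9 [ 525.5 -155.4   98.6] [-1.7993e+02 -8.0000e-02  4.9550e+01] [-2.8  4.3  8.8] [1.08 0.84 0.06] 42.7
```

>>> apply_moves([
  [0,0,0,-0.004,30],
  [0,0,0,-0.004,30],
  [0,0,0,0,30],
])

```text
time: 17.15
ee_pos: [525.4, -155.4, 98.6]
eef_rot: [-179.9, -0.1, 51.0]
wrist_force: [-3.3, 5.6, 8.3]
grip_width: 42.6
```

```bash
python3 m.py
```

```text
expect up ([469.0, 191.0], np.float64(38.7)) down ([452.0, 184.0], np.float64(34.1)) home ([444.0, 181.0], np.float64(31.9))
head ((445.5, 183.5), 34.007450103759766)
17.2 [ 525.4 -155.4   98.5] [-1.7993e+02 -8.0000e-02  5.1000e+01] [-3.  7.  8.] [1.14 0.9  0.01] 42.6
```

>>> apply_moves([
  [0,0,0,0,90],
  [0,0,0,0,90],
  [0,0,0,0,90],
  [0,0,0,0,90],
  [0,0,-0.02,0,90],
  [0,0,-0.04,0,90],
  [0,0,-0.05,0,90],
  [0,0,-0.04,0,90],
  [0,0,-0.016,0,90],
])

```text
time: 17.95
ee_pos: [526.9, -157.3, 166.8]
eef_rot: [179.7, -0.1, 51.0]
wrist_force: [0.2, 0.3, -0.2]
grip_width: 76.8
```

>>> apply_moves([
  [0.015,0.011,0,0,0],
  [0.03,0.023,0,0,0],
  [0.04,0.031,0,0,0],
  [0.04,0.031,0,0,0],
  [0.02,0.015,0,0,0],
  [0.0045,0.0033,0,0,0],
  [0,0,0,0,0],
  [0,0,0,0,0],
  [0,0,0,0,0],
  [0,0,0,0,0],
])

```text
time: 18.78
ee_pos: [597.8, -139.1, 163.4]
eef_rot: [-180.0, 0.0, 50.9]
wrist_force: [0.2, 1.0, -0.0]
grip_width: -0.1
```

```bash
python3 snap.py 9 wrist scene; python3 - <<'E'
from h import *
crop(load("scene9.npz"),220,150,120,110,6,"pics/c12.png")
E
```

```text
{'time': 18.88, 'ee_pos': [598.12, -139.13, 163.65], 'eef_rot': [179.99, -0.0, 50.94], 'wrist_force': [0.33, -0.2, 0.2], 'torque': [-0.01, 0.04, 0.03], 'grip_width': 0.01, 'joint_positions': [-20.45, 14.27, 92.98, -0.0, 72.74, 18.61]}
```

View pics/c12.png

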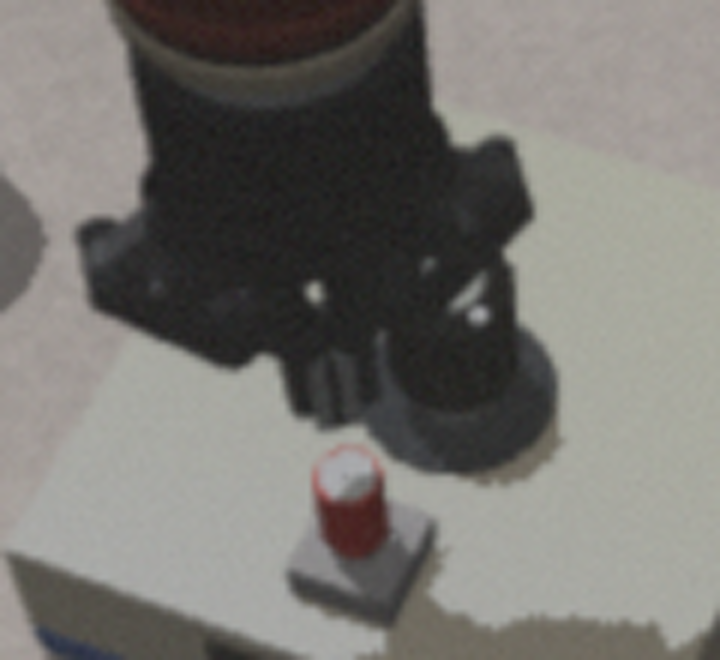

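View pics/wrist9.png

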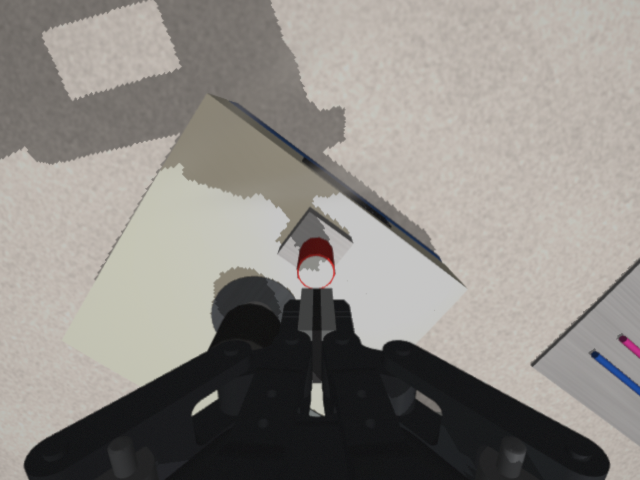

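```bash
python3 - <<'E'
from h import *
w=load("wrist9.npz")
a=np.radians(50.94); ax=np.array([np.cos(a),np.sin(a)]); ay=np.array([np.sin(a),-np.cos(a)])
tcp=np.array([598.1,-139.1])
im=w["img"].astype(int)
m=((im[:,:,0]>1.35*im[:,:,1])&(im[:,:,0]>1.35*im[:,:,2])&(im[:,:,0]>130)).astype(np.uint8);m[330:]=0
ys,xs=np.nonzero(m);print(xs.min(),xs.max(),ys.min(),ys.max())
for u in((316.5,271),):
  p=plane(w,u,126); print(p,((p[:2]-tcp)@ax),((p[:2]-tcp)@ay))
E
```

```text
297 334 258 287
[ 599.68589256 -138.19431638  126.        ] 1.7025757335881972 0.6607222525999445
```

>>> apply_moves([
  [0.0035,0.0015,0.005,0,0],
  [0,0,0.015,0,0],
  [0,0,0.025,0,0],
  [0,0,0.025,0,0],
  [0,0,0.01,0,0],
  [0,0,0.005,0,0],
  [0,0,0,0,0],
  [0,0,0,0,0],
])

```text
time: 19.55
ee_pos: [599.9, -138.2, 129.3]
eef_rot: [-180.0, 0.0, 51.0]
wrist_force: [0.1, -0.4, 0.6]
grip_width: 0.3
```

>>> apply_moves([
  [0,0,0.002,0,0],
  [0,0,0.002,0,0],
  [0,0,0.002,0,0],
  [0,0,0.002,0,0],
  [0,0,0,0,0],
])

```text
time: 19.97
ee_pos: [599.8, -138.2, 126.2]
eef_rot: [180.0, 0.0, 51.0]
wrist_force: [0.5, -0.4, -0.2]
grip_width: 0.1
```

>>> apply_moves([
  [0,0,0.002,0,0],
  [0,0,0.002,0,0],
  [0,0,0.002,0,0],
  [0,0,0,0,0],
])

```text
time: 20.3
ee_pos: [600.4, -138.3, 124.7]
eef_rot: [179.9, -0.0, 51.0]
wrist_force: [-0.6, 0.2, 3.9]
grip_width: -0.4
```

>>> apply_moves([
  [0,0,0.002,0,0],
  [0,0,0.002,0,0],
  [0,0,0.002,0,0],
  [0,0,0,0,0],
])

```text
time: 20.63
ee_pos: [600.4, -138.3, 122.2]
eef_rot: [179.9, -0.0, 51.0]
wrist_force: [0.0, -0.5, 4.7]
grip_width: -0.1
```

>>> apply_moves([
  [0,0,0.002,0,0],
  [0,0,0.002,0,0],
  [0,0,0.002,0,0],
  [0,0,0,0,0],
])

```text
time: 20.97
ee_pos: [600.3, -138.3, 119.6]
eef_rot: [179.9, -0.0, 51.0]
wrist_force: [0.0, -0.8, 4.5]
grip_width: 0.1
```

>>> apply_moves([
  [0,0,0.002,0,0],
  [0,0,0.001,0,0],
  [0,0,0,0,0],
])

```text
time: 21.22
ee_pos: [600.1, -138.3, 118.1]
eef_rot: [180.0, -0.0, 51.0]
wrist_force: [-0.7, 1.1, 4.6]
grip_width: 0.0
```

```bash
python3 m.py
```

```text
expect up ([311.0, 334.0], np.float64(32.5)) down ([311.0, 316.0], np.float64(29.2)) home ([311.0, 307.0], np.float64(27.6))
21.27 [ 600.2 -138.3  118.1] [ 1.7996e+02 -1.0000e-02  5.0970e+01] [0.4 0.2 5.7] [-0.05 -0.06  0.01] -0.1
```

Continue in 0.4 mm steps until the force climbs.

>>> apply_moves([
  [0,0,0.001,0,0],
  [0,0,0,0,0],
])

```text
time: 21.43
ee_pos: [600.2, -138.3, 118.1]
eef_rot: [180.0, -0.0, 51.0]
wrist_force: [-0.3, 1.5, 7.0]
grip_width: 0.0
```

>>> apply_moves([
  [0,0,0.001,0,0],
  [0,0,0,0,0],
])

```text
time: 21.6
ee_pos: [600.3, -138.4, 118.1]
eef_rot: [179.9, -0.0, 51.0]
wrist_force: [-0.7, -0.1, 8.5]
grip_width: -0.2
```

>>> apply_moves([
  [0,0,0.001,0,0],
  [0,0,0.001,0,0],
  [0,0,0,0,0],
])

```text
time: 21.85
ee_pos: [600.4, -138.4, 118.0]
eef_rot: [179.9, -0.0, 51.0]
wrist_force: [-2.6, 1.1, 12.3]
grip_width: -0.1
```

>>> apply_moves([
  [0,0,-0.005,0,0],
  [0,0,-0.015,0,0],
  [0,0,-0.03,0,0],
  [0,0,-0.05,0,0],
  [0,0,-0.05,0,0],
  [0,0,-0.05,0,0],
  [0,0,-0.04,0,0],
  [-0.05,0,0,0,0],
  [-0.06,0,0,0,0],
  [-0.05,0,0,0,0],
  [0,0,0,0,0],
  [0,0,0,0,0],
])

```text
time: 22.85
ee_pos: [559.2, -188.5, 212.7]
eef_rot: [-180.0, -0.0, 50.9]
wrist_force: [0.4, -0.4, -0.4]
grip_width: -0.2
```

```bash
python3 snap.py 10 wrist scene; python3 - <<'E'
from h import *
crop(load("scene10.npz"),220,150,120,110,6,"pics/c13.png")
E
```

```text
{'time': 22.95, 'ee_pos': [559.87, -187.49, 212.53], 'eef_rot': [180.0, -0.03, 50.97], 'wrist_force': [-0.54, 0.5, -0.32], 'torque': [-0.0, 0.07, 0.0], 'grip_width': -0.21, 'joint_positions': [-26.18, 8.71, 93.99, 0.03, 77.29, 12.84]}
```

View pics/c13.png

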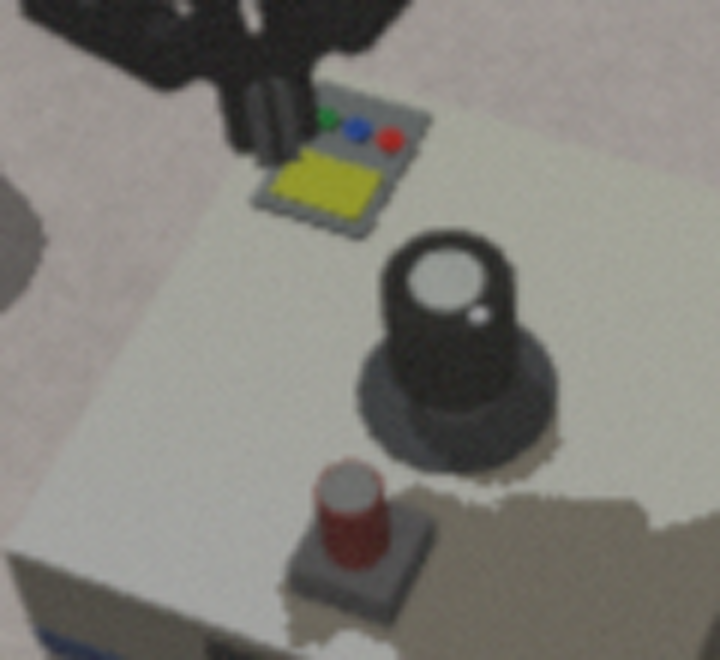

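View pics/wrist10.png

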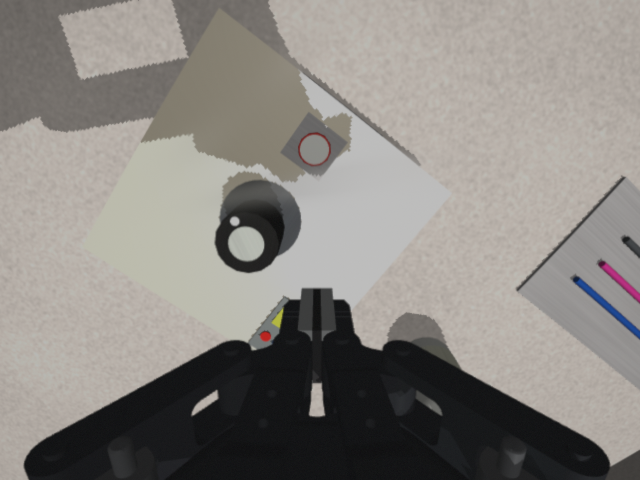

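View pics/scene10.png

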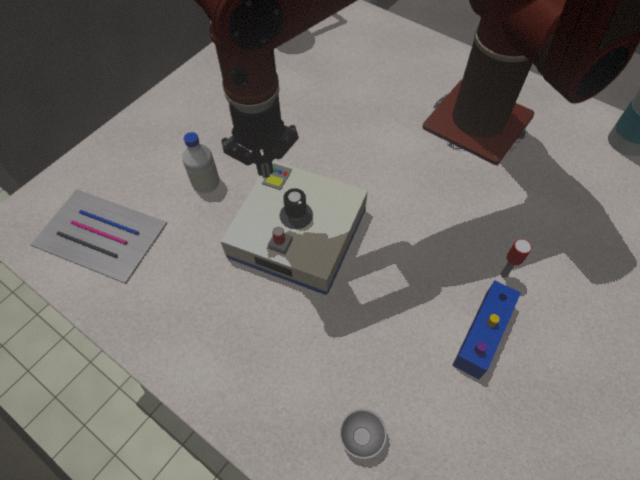

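```bash
python3 -c "
from workcell import hand_in
print(hand_in())"
```

```text
the job is handed in; nothing more can be done
None
```

The rotor is locked: the small red-headed pin is fully home in the guide block, and I handed the job in at about 23 s. There was no verdict to read back.

- **Pin into the guide:** I took the small pin out of the rack and lowered it through the guide block with no measurable contact force. I then let it go so that it rode on the rotor plate.
- **Spinning the rotor:** I turned the knob slowly, about 36°. The pin leaned by a few degrees inside the guide's clearance just before the hole arrived. It then dropped, and I stopped within that 1.4° step with no torque build-up. The wrist camera showed the head at the dropped height.
- **Pushing home:** I pressed with the closed fingertips at about 5 N. The pin stopped at a head-top height of 118.1 mm, which matches the 118 mm expected when home. The force then climbed to about 12 N at most, well under the 35 N limit.

**Last checks:** After backing the arm off, the pictures show the head seated on the block. The wrist force was near zero, and the tubes, flask, dish and large pin look unmoved. I judged those by eye and did not re-measure the head height from the final pictures.

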